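Refit the feed gate's shutter plate

ROBOT

A 7-joint arm with a two-finger parallel gripper is mounted at the origin on the work surface. World frame = base frame: x ahead of the robot, y to its left, z up, the work surface at z = 0. Lengths are in m, angles in rad, forces in N, time in s.
With the tool pointing down it reaches from about 0.35 to 0.9 m from the base axis. Payload 19.9 kg.
Tool frame: the origin (TCP) lies on the centre line of the jaws, within the pads' length; the fingertips stand 25 mm ahead of it and the grasp point (between the pads) lies 6 mm ahead of it; x points along the fingers, z is the direction in which the jaws open and shut, and the axes are right-handed (so a half turn about x gives the same grasp; the last joint's range is limited). The gripper opens to 85 mm and grips with 20 to 120 N. Pads are 22 mm wide; open, the fingers measure 114 mm over their backs; the gripper's body (76 mm by 85 mm) begins 54 mm behind the grasp point. The pads swing forward as they close: fully open they stand 13 mm farther back than shut.
Start: joints at [1.058, 0.417, -0.01, 1.614, 0.005, 1.111, -0.053], TCP at [0.283, -0.557, 0.256] pointing down, gripper open.
Joint ranges: [-2.81, 2.81], [-0.39, 2.02], [-1.27, 1.25], [0.06, 2.57], [-1.19, 4.33], [0.19, 2], [-2.82, 2.82]. Speed limits (rad/s): [1.89, 1.89, 2.39, 2.39, 3.01, 3.01, 3.01].

INTERFACE

Orientations are given as a 3x3 rotation matrix whose columns are the frame's x, y, z axes.
In Python, from station import manip gives the robot as it stands. The module is installed in compiled form; this text tells all that it offers.
- The arm moves only by the tool apply_moves, never from a script. Its argument "series" is a list of rows, each an object with "delta_pos": the shift along the tool's x, y, z in m, a list of three; "turn": the turn about the tool's x in rad. In form: [{"delta_pos": [tx, ty, tz], "turn": turn}, ...]. A call has 1 to 10 rows; each row shifts and turns the pose as measured when the row begins, along the tool's axes as they then stand; what a row does not reach is not made up. A row lasts 1/8 s, in which the tool goes at most 62.5 mm and 10.7 degrees, less where a joint would pass 70% of its speed; a pose out of reach is approached as far as the arm can. A call with a gripper value outside its range is refused whole. "claw" is the closure, from 0 (fully open) to 1 (shut), set as the call begins (left out, the last holds). The fingers move at their own pace and stop on an object; the grip force is fixed at half the most. Time passes only in rows, so rows that do not move let the fingers close. It gives the time, the measured TCP pose, the force and the opening at its end, in the units of the state.
- manip.observe(): the state, without advancing time (a new reading comes with each control period).
- manip.get_image(name): name is "side" or "top" or "wrist"; returns (picture, depth): 420x560x3 uint8, red, green, blue; 420x560 float32, m along the optical axis (not along the pixel's ray), 0 where there is no reading.
- manip.camera_model(name): a dict with "fov_y" (degrees; the focal length in pixels is half the picture's height over the tangent of half this angle, whatever the lens; pixels are square), "cx", "cy" (the principal point, pixels), "T" (4x4, takes a point from camera to world coordinates); the wrist camera has in their place "hand_eye" (4x4, takes a point from camera to tool coordinates, whose origin is the TCP and whose axes are the tool frame's). Camera axes: x right, y down, z forward; pixel columns grow to the right and rows downward; lengths in m; the calibration is good to about 2 mm. A picture is of the moment at which its call begins: read the wrist's pose just before it. camera_model takes no time and is no camera call.
- manip.job_done(): hands the job in, once; it reports no verdict.
The state is a dict: "time": time; "joint_pos": joint angles; "joint_velocities": joint speeds; "tau": joint torques, N m; "tcp_pos": TCP position; "tcp_rot": TCP orientation; "force": force on the tool from outside, world axes, zero at the start; "wrist_torque": the same for the moment, N m; "grip_width": finger opening in m.
Only numpy, scipy, OpenCV 4.12 (cv2) and the standard library are available. Lean on these libraries where they do the work, as an engineer would, in place of code of your own. Each camera call takes 0.05 s, during which the arm holds its last target. There are 200 camera calls.

TASK

Refit the loose shutter plate to the hopper's feed gate: lay it (do not drop it) flat in the open end of the track, tab at the tail, and let go of it before it has gone in under the index roller. Then take it again (its upright tab is for this) and slide it in under the hopper, past the first click, until it clicks into the second stop, and leave it there. Leave the jar, the can and the rubber block where they stand.

Things in the scene. Friction and masses are not known exactly. Their poses are not given: they have to be found in the camera images.
- plate: Loose bare aluminium shutter plate, about 0.35 kg, 60 mm wide (own x), 200 mm long (own y), 8 mm thick, with an upright tab at its tail (-y); +y leads. Origin: centre of its underside, z up. On its top, an index rib 24 mm wide, 5 mm high, runs from y = -20 to +83 mm, then ramps down to y = +95 mm; it has two gaps. It starts lying flat on the wooden rest.
- tab (a point): Centre of the top of the plate's black upright tab, 90 mm behind the plate's origin (y = -90 mm). The tab is 40 mm along the plate's x, 14 mm along its y (pinch it along the plate's length), and stands 45 mm high above the plate's upper face. Axes as the plate's.
- gap1 (a point): First stop: middle of the gap in the rib's top at plate y = +60 mm; the gap is 18 mm long.
- gap2 (a point): Second stop: middle of the gap in the rib's top at plate y = +15 mm; the gap is 18 mm long.
- rest: Fixed wooden rest, 40 mm (own x) by 150 mm (own y), 30 mm high, origin at the centre of its underside. The plate lies on it roughly lengthwise, so its long edges overhang by about 10 mm.
- gate: Feed gate fixed to the bench, 110 x 400 mm (own y lengthwise). Origin on the bench. The plate slides in the gate's +y direction, axes parallel to the gate's, at x = 0, its underside 70 mm above the bench on two slippery strips. From y = -205 to +8 mm the track is open; beyond it is roofed (84 mm wide, 98 mm high), with a hopper (132 mm wide, 288 mm high) at y = 95 mm.
- track (a point): In the middle of the open track on its sliding face (gate x = 0, y = -105, z = 70 mm), axes as the gate's: lay the plate with its origin here, at most 20 mm further in or 45 mm further out. Side lips 45 mm long, centred 72 mm before and behind, guide it with 2 mm play each side and flare up to 24 mm above the face, 46 mm off the middle. Between them 100 mm is open for fingers, the bed 50 mm wide.
- mouth (a point): Middle of the roofed end's mouth on the sliding face (gate y = +8 mm). On the roof just behind it stands the index block (to 144 mm over the bench, its stem to 160 mm). It is clamped by hand: its roller's axis lies 12 to 32 mm behind this point, not told exactly; feel for the stop. So the plate's origin comes to gate y = -40 to -20 mm at the first click, +5 to +25 mm at the second.
- plunger (a joint): Height (m) of the sprung index roller (24 mm dia.) pressing on the rib with 7 to 9 N. 0 = hanging at its lowest, about 0.004 = on top of the rib, about 0.0005 = dropped in a gap (clicked). Entering a gap, the plate is drawn forward with 3 to 6 N; pushing it out takes 6 to 11 N; in between it slides with 1 to 4 N. Let go within 4 mm of a stop, the roller pulls the plate to it.
- jar: Bystander: loose jar, 68 mm diameter, 85 mm high; origin at the centre of its underside.
- can: Bystander: loose can, 74 mm diameter, 100 mm high; origin at the centre of its underside.
- pad: Bystander: loose block of cured rubber, 80 x 60 mm, 30 mm high; origin at the centre of its underside.
Mind the look-alikes: they are no part of the job. Leave any pink look-alike of the plate alone.

How it is judged:
On the way:
1. the plate lies flat in the open end of the track, its leading end still before the roller, and is let go (x of plate in the frame of gate between -0.005 and 0.005 m and z of plate in the frame of gate between 0.066 and 0.074 m and angle between the y axis of plate and the y axis of gate, either way round below 0.08 rad and y of tab in the frame of gate below -0.04 m and y of plate in the frame of gate between -0.15 and -0.085 m and contact force between the fingers and plate below 0.05 N), for 0.2 s.
At the end, for the whole second after the job is handed in: The plate lies flat in the track (within 5 mm of its middle, 4 mm of its height and 0.08 rad of its direction), tab at the open end, with the roller dropped in the second gap of the rib: plate origin 1 to 29 mm along the gate's +y and the roller joint below 2 mm; it is at rest and let go (x of plate in the frame of gate between -0.005 and 0.005 m and z of plate in the frame of gate between 0.066 and 0.074 m and angle between the y axis of plate and the y axis of gate, either way round below 0.08 rad and y of tab in the frame of gate below -0.04 m and y of plate in the frame of gate between 0.001 and 0.029 m and value of joint plunger below 0.002 m and linear speed of plate below 0.01 m/s and contact force between the fingers and plate below 0.05 N); the robot touches nothing.
It fails at once if the plate is dropped (falls faster than 0.6 m/s out of the fingers) (linear speed of plate above 0.6 m/s and contact force between the fingers and plate below 0.2 N).
It fails at once if the jar is shifted by more than 20 mm (distance of jar from where it was at the start of the episode above 0.02 m).
It fails at once if the can is shifted by more than 20 mm (distance of can from where it was at the start of the episode above 0.02 m).
It fails at once if the rubber block is shifted by more than 20 mm (distance of pad from where it was at the start of the episode above 0.02 m).
It also fails if it takes over 59 s, if anything falls off the work surface, if the arm or the gripper's body presses on something with over 40 N, if the wrist force passes 120 N, or if a joint passes its speed limit or range.

## Working session

There is one attempt and no reset: what is moved stays moved. The work goes in short steps, Python scripts to look and compute and a tool call to move; the robot and the scene stay as the last step left them, time stands still between calls to the robot, and variables do not carry over. Pictures are saved under pics/ and viewed, on a budget of 10 in all, crops included, one or two more only if the job needs it, and the job is handed in when it is done.

Besides the shell and the picture viewer there is one more tool, called by a JSON object that holds its "api" and its "payload", one argument or row to a line. apply_moves: Moves the arm, as the interface text tells. Its arguments: {"type":"object","properties":{"series":{"type":"array","items":{"type":"object","properties":{"delta_pos":{"type":"array","items":{"type":"number"}},"turn":{"type":"number"}}}},"claw":{"type":"number"}},"required":["series"]}

```bash
mkdir -p pics
cat > h.py <<'E'
import numpy as np, cv2
from station import manip
def snap(n):
    s=manip.observe(); im,d=manip.get_image(n); m=manip.camera_model(n)
    if 'T' in m: T=np.array(m['T'])
    else:
        W=np.eye(4);W[:3,:3]=np.array(s['tcp_rot']);W[:3,3]=s['tcp_pos'];T=W@np.array(m['hand_eye'])
    f=210/np.tan(np.radians(m['fov_y'])/2)
    return im,d,dict(T=T,f=f,cx=m['cx'],cy=m['cy'])
def rays(c,uv):
    uv=np.atleast_2d(uv).astype(float)
    r=np.c_[(uv[:,0]-c['cx'])/c['f'],(uv[:,1]-c['cy'])/c['f'],np.ones(len(uv))]
    return c['T'][:3,3],r@c['T'][:3,:3].T
def plane(c,uv,z):
    o,r=rays(c,uv); return o+r*((z-o[2])/r[:,2])[:,None]
def cloud(c,d):
    v,u=np.indices(d.shape); o,r=rays(c,np.c_[u.ravel(),v.ravel()])
    P=o+r*d.reshape(-1,1); P[d.ravel()==0]=np.nan
    return P.reshape(*d.shape,3)
E
python3 - <<'E'
from h import *
s=manip.observe(); print({k:np.round(v,3).tolist() for k,v in s.items()})
for n in('top','side','wrist'):
    im,d,c=snap(n); np.savez(f'{n}0.npz',im=im,d=d,**c); cv2.imwrite(f'pics/{n}0.png',im[:,:,::-1]); print(n,c, (d>0).mean())
a=[cv2.imread(f'pics/{n}0.png') for n in('top','side')]
E
```

```text
{'time': 0.0, 'joint_pos': [1.058, 0.418, -0.01, 1.614, 0.005, 1.111, -0.053], 'joint_velocities': [-0.0, -0.0, 0.001, -0.001, -0.001, -0.001, 0.001], 'tau': [0.004, -86.445, 0.681, -43.491, 0.019, 0.007, -0.0], 'tcp_pos': [0.283, -0.557, 0.256], 'tcp_rot': [[-0.001, 0.891, 0.454], [0.001, 0.454, -0.891], [-1.0, -0.0, -0.001]], 'force': [0.034, 0.546, 0.726], 'wrist_torque': [-0.011, 0.108, 0.0], 'grip_width': 0.085}
top {'T': array([[-0.03633971, -0.97585326,  0.21538299,  0.3012018 ],
       [-0.9993328 ,  0.03627433, -0.00425772, -0.14609465],
       [-0.00365796, -0.21539401, -0.97652037,  1.31096185],
       [ 0.        ,  0.        ,  0.        ,  1.        ]]), 'f': np.float64(497.1919659215909), 'cx': 281.5168832072333, 'cy': 204.8006883736951} 0.9958886054421768
side {'T': array([[-0.70752264, -0.47953368,  0.51909456,  0.10007665],
       [-0.70642044,  0.50022649, -0.50074307,  0.3238017 ],
       [-0.01954168, -0.72098607, -0.69267396,  0.72544447],
       [ 0.        ,  0.        ,  0.        ,  1.        ]]), 'f': np.float64(419.6413419439169), 'cx': 280.41526775037767, 'cy': 206.8470874256353} 0.9959608843537415
wrist {'T': array([[ 4.52810844e-01, -8.56291684e-01, -2.48448971e-01,
         3.46469115e-01],
       [-8.91606505e-01, -4.35008328e-01, -1.25720306e-01,
        -5.25815980e-01],
       [-4.24118769e-04,  2.78446236e-01, -9.60451724e-01,
         3.73664947e-01],
       [ 0.00000000e+00,  0.00000000e+00,  0.00000000e+00,
         1.00000000e+00]]), 'f': np.float64(305.22254644328524), 'cx': 281.0494938628998, 'cy': 211.85797214663424} 0.9956760204081633
```

View pics/top0.png

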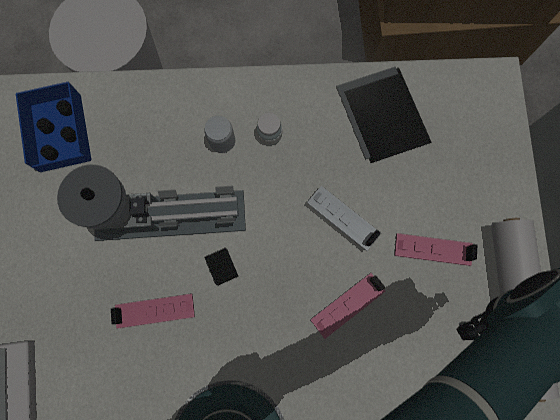

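View pics/side0.png

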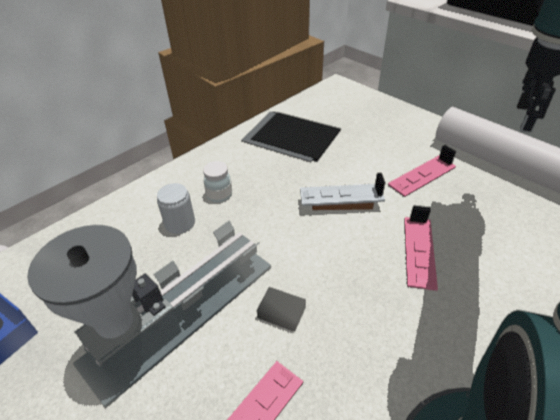

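The top view shows these candidates for the plate:
- A bare aluminium plate at (341,218), its black tab at (372,238).
- Pink look-alikes at (436,250), (348,305) and (155,310).

By the description I choose the aluminium one. It lies on a wooden rest, seen in the side view at (342,196).

The gate's hopper is at (92,196) and its open end at (244,210). The can is at (219,133), the jar at (269,127) and the rubber block at (221,266). Next I measure these and check a crop.

Run:
```python
from h import *
L={n:dict(np.load(f'{n}0.npz')) for n in('top','side')}
for n in L: L[n]['P']=cloud(L[n],L[n]['d'])
t=L['top'];P=t['P'];z=P[...,2]
print('table z',np.nanmedian(z[140:180,280:300]), np.nanmedian(L['side']['P'][330:350,340:380,2]))
def reg(n,mask,lab):
    k,l,st,ce=cv2.connectedComponentsWithStats(mask.astype(np.uint8))
    for i in range(1,k):
        if st[i,4]>25:
            q=L[n]['P'][l==i]; pts=np.argwhere(l==i)[:,::-1].astype(np.float32)
            print(n,lab,'px',ce[i].round(0),st[i,4],'med',np.nanmedian(q,0).round(4),'min',np.nanmin(q,0).round(3),'max',np.nanmax(q,0).round(3))
for n,(a,b,c,d) in {'top':(60,400,60,500),'side':(100,410,60,480)}.items():
    zz=L[n]['P'][...,2]; box=np.zeros(zz.shape,bool); box[a:b,c:d]=1
    reg(n,box&(zz>0.012)&(zz<0.45),'any')
    g=L[n]['im'].max(2); 
    reg(n,box&(g<45)&(zz>0.03)&(zz<0.2),'dark')
c1=cv2.resize(t['im'][175:265,290:400],None,fx=5,fy=5,interpolation=2)
c2=cv2.resize(t['im'][150:250,50:260],None,fx=3.5,fy=3.5,interpolation=2)
h=max(c1.shape[0],c2.shape[0]);
W=np.zeros((600,800,3),np.uint8)
c1=cv2.resize(t['im'][175:265,290:400],(366,300),interpolation=2);c2=cv2.resize(t['im'][155:245,50:260],(700,300),interpolation=2)
c3=cv2.resize(L['side']['im'][165:225,290:395],(434,300),interpolation=2)
W[:300,:366]=c1;W[:300,366:800]=c3;W[300:,:700]=c2
cv2.imwrite('pics/crop1.png',cv2.convertScaleAbs(W[:,:,::-1],alpha=1.4))
```

```text
table z 0.0005197954931781545 0.0007497602578494522
top any px [ 73. 123.] 1334 med [0.8211 0.4016 0.0378] min [0.719 0.366 0.012] max [0.936 0.457 0.087]
top any px [269. 128.] 665 med [ 0.7804 -0.1261  0.0827] min [ 0.759 -0.158  0.013] max [ 0.823 -0.092  0.093]
top any px [219. 133.] 854 med [0.7657 0.0029 0.0975] min [ 0.742 -0.03   0.012] max [0.813 0.044 0.108]
top any px [140. 206.] 8070 med [0.5628 0.2067 0.1011] min [ 0.5   -0.051  0.012] max [0.639 0.344 0.294]
top any px [344. 218.] 1759 med [ 0.5418 -0.3119  0.0391] min [ 0.456 -0.397  0.028] max [ 0.631 -0.219  0.088]
top any px [496. 246.] 325 med [ 0.4576 -0.6921  0.0557] min [ 0.344 -0.7    0.03 ] max [ 0.511 -0.689  0.077]
top any px [404. 245.] 60 med [ 0.4699 -0.4688  0.014 ] min [ 0.449 -0.483  0.012] max [ 0.481 -0.454  0.02 ]
top any px [419. 247.] 83 med [ 0.4585 -0.5079  0.0143] min [ 0.443 -0.525  0.012] max [ 0.477 -0.483  0.02 ]
top any px [436. 248.] 70 med [ 0.4562 -0.5523  0.014 ] min [ 0.443 -0.568  0.012] max [ 0.468 -0.54   0.019]
top any px [471. 252.] 167 med [ 0.4392 -0.6308  0.0492] min [ 0.42  -
[... 4081 characters left out ...]
min [0.318 0.096 0.012] max [0.344 0.118 0.017]
side any px [267. 397.] 231 med [0.3269 0.1495 0.0137] min [0.314 0.134 0.012] max [0.34  0.164 0.017]
side dark px [448. 152.] 123 med [ 0.4368 -0.6283  0.0441] min [ 0.419 -0.638  0.03 ] max [ 0.457 -0.623  0.055]
side dark px [379. 184.] 130 med [ 0.4751 -0.366   0.071 ] min [ 0.466 -0.385  0.042] max [ 0.495 -0.36   0.086]
side dark px [421. 211.] 150 med [ 0.3674 -0.3801  0.0451] min [ 0.352 -0.393  0.03 ] max [ 0.383 -0.37   0.057]
side dark px [149. 299.] 230 med [0.5511 0.2039 0.1219] min [0.549 0.184 0.099] max [0.584 0.217 0.145]
side dark px [474. 393.] 293 med [0.089  0.0007 0.1819] min [ 0.08  -0.021  0.149] max [0.101 0.028 0.2  ]
```

View pics/crop1.png

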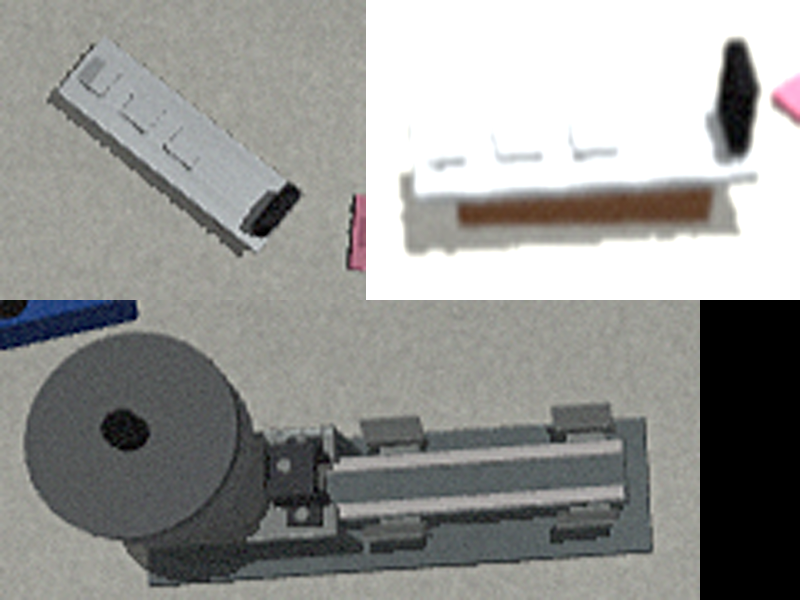

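The crop confirms it: the bare plate on the wooden rest, with three rib segments, the ramp at upper left and the tab at lower right. The gate's light sliding strips run from crop pixel (335,490) to (620,470), with four lips beside them. Now the fits for plate and gate.

Run:
```python
from h import *
L={n:dict(np.load(f'{n}0.npz')) for n in('top','side')}
def rect(q):
    r=cv2.minAreaRect((q*1000).astype(np.float32)); b=cv2.boxPoints(r)/1000
    e=[b[1]-b[0],b[2]-b[1]]; l=max(e,key=np.linalg.norm); u=l/np.linalg.norm(l); u=u if u[1]>0 else -u
    return np.array(r[0])/1000,np.sort(r[1]),u,np.degrees(np.arctan2(u[1],u[0]))
for n in L:
    c=L[n];P=cloud(c,c['d']);x,y,z=P[...,0],P[...,1],P[...,2]; im=c['im'].astype(int)
    pl=(abs(x-.54)<.12)&(abs(y+.31)<.12)&(z>.033)&(z<.05)&(im.max(2)>60)
    k,l,st,ce=cv2.connectedComponentsWithStats(pl.astype(np.uint8)); pl=l==1+st[1:,4].argmax()
    # outline rays onto plane of the plate's upper face
    zt=np.median(z[pl]); uv=np.argwhere(pl)[:,::-1]
    print(n,'plate z',zt,np.percentile(z[pl],[5,25,75,95]).round(4),*rect(plane(c,uv,zt)[:,:2]))
    tb=(abs(x-.48)<.04)&(abs(y+.37)<.04)&(z>.079)
    print(' tab z',np.median(z[tb]),tb.sum(),rect(P[tb][:,:2]))
    st_=(abs(x-.57)<.1)&(y>-.06)&(y<.16)&(z>.06)&(z<.078)
    sp=st_&(im.min(2)>115); print(' strips',sp.sum(),np.median(z[sp]),rect(P[sp][:,:2]))
    lp=(abs(x-.57)<.1)&(y>-.06)&(y<.16)&(z>.085)&(z<.105)
    k,l,s,ce=cv2.connectedComponentsWithStats(lp.astype(np.uint8))
    for i in range(1,k):
        if s[i,4]>8: print('  lip',s[i,4],np.median(P[l==i],0).round(4),np.nanmin(P[l==i],0).round(3),np.nanmax(P[l==i],0).round(3))
    bs=(abs(x-.57)<.1)&(y>-.08)&(y<.4)&(z>.004)&(z<.03)&(im.max(2)<110)
    print(' base',bs.sum(),np.median(z[bs]),rect(P[bs][:,:2]))
    hp=(z>.27)&(abs(x-.57)<.15); (cxy,rr)=cv2.minEnclosingCircle((P[hp][:,:2]*1000).astype(np.float32)); print(' hopper',cxy,rr,np.median(z[hp]))
    rf=(abs(x-.57)<.1)&(y>.13)&(y<.2)&(z>.09)&(z<.104);print(' roof',rf.sum(),P[rf].min(0),P[rf].max(0),np.median(P[rf],0))
```

```text
top plate z 0.038935782690184384 [0.0347 0.0371 0.0411 0.0448] [ 0.5428197  -0.31101129] [ 61.06303024 199.4016571 ] [0.6677625  0.74437445] 48.105392
 tab z 0.08297201310641811 84 (array([ 0.48287335, -0.37813309]), array([13.68527222, 38.89647675]), array([-0.74306685,  0.6692171 ], dtype=float32), np.float32(137.99332))
 strips 282 0.07056539868875455 (array([0.57426611, 0.06295982]), array([ 43.86101151, 195.01911926]), array([-0.04210059,  0.9991134 ], dtype=float32), np.float32(92.412895))
  lip 81 [ 0.6197 -0.007   0.0908] [ 0.612 -0.03   0.085] [0.625 0.015 0.098]
  lip 81 [0.6147 0.1387 0.0907] [0.608 0.115 0.085] [0.621 0.16  0.098]
  lip 61 [ 0.5356 -0.0095  0.0921] [ 0.531 -0.032  0.085] [0.543 0.011 0.098]
  lip 64 [0.5308 0.137  0.0922] [0.526 0.112 0.085] [0.537 0.158 0.099]
 base 2094 0.012048968344616884 (array([0.56501208, 0.15509052]), array([198.10919189, 461.26882935]), array([-0.029794  ,  0.99955606], dtype=float32), np.float32(91.70732))
 hopper (568.6695556640625, 263.0179748535156) 69.532470703125 0.27156020315124185
 roof 211 [0.5258915  0.1306779  0.090047
[... 540 characters left out ...]
oat32), np.float32(91.8235))
  lip 133 [ 0.6186 -0.0061  0.0904] [ 0.612 -0.029  0.085] [0.625 0.016 0.097]
  lip 41 [ 0.5323 -0.0092  0.0939] [ 0.529 -0.031  0.086] [0.539 0.014 0.098]
  lip 168 [0.614  0.1392 0.0909] [0.607 0.116 0.085] [0.62  0.16  0.098]
  lip 55 [0.5272 0.1371 0.0943] [0.525 0.113 0.086] [0.536 0.158 0.097]
 base 3274 0.012573645062785188 (array([0.54679187, 0.16551538]), array([111.49264526, 383.32247925]), array([0.11104272, 0.99381566], dtype=float32), np.float32(83.62457))
 hopper (567.9418334960938, 264.52978515625) 69.65120697021484 0.2707959176810933
 roof 255 [0.52469265 0.13015275 0.09002247] [0.62046153 0.1997222  0.10398494] [0.53665552 0.18063294 0.09679167]
```

{"api": "apply_moves", "payload": {
  "series": [
    {"delta_pos":[0,0,0],"turn":-0.184},
    {"delta_pos":[0,0,0],"turn":-0.184},
    {"delta_pos":[0,0.05,0.004],"turn":0},
    {"delta_pos":[0,0.05,0.004],"turn":0},
    {"delta_pos":[0,0.05,0.004],"turn":0},
    {"delta_pos":[0,0.05,0.004],"turn":0},
    {"delta_pos":[0,0.05,0.004],"turn":0},
    {"delta_pos":[0,0.05,0.004],"turn":0},
    {"delta_pos":[0,0.04,0.004],"turn":0},
    {"delta_pos":[0,0,0],"turn":0}
  ],
  "claw": 0
}}

```text
time: 1.4
tcp_pos: [0.5346, -0.3116, 0.2532]
tcp_rot: [[-0.003, 0.66, 0.752], [0.004, 0.752, -0.66], [-1.0, 0.001, -0.005]]
force: [-0.2, -0.4, 0.2]
grip_width: 0.0854
```

```bash
cat >> h.py <<'E'
def rect(q):
    r=cv2.minAreaRect((q*1000).astype(np.float32)); b=cv2.boxPoints(r)/1000
    e=[b[1]-b[0],b[2]-b[1]]; l=max(e,key=np.linalg.norm); u=l/np.linalg.norm(l); u=u if u[1]>0 else -u
    return np.array(r[0])/1000,np.sort(r[1]).round(1),np.degrees(np.arctan2(u[1],u[0]))
def togo(p,zang):
    """tool-frame shift and turn to TCP point p with tool z at heading zang (deg, mod 180)"""
    s=manip.observe();R=np.array(s['tcp_rot']);d=R.T@(np.array(p)-s['tcp_pos'])
    a=np.degrees(np.arctan2(R[1,2],R[0,2])); t=-((zang-a+90)%180-90)
    print('togo',d.round(4),'turn',round(np.radians(t),4),'tilt',(R[:2,0]).round(4))
E
python3 - <<'E'
from h import *
im,d,c=snap('wrist'); P=cloud(c,d);x,y,z=P[...,0],P[...,1],P[...,2]
cv2.imwrite('pics/wrist1.png',im[:,:,::-1])
pl=(abs(x-.54)<.12)&(abs(y+.31)<.12)&(z>.033)&(z<.05)&(im.max(2)>70)
k,l,st,ce=cv2.connectedComponentsWithStats(pl.astype(np.uint8)); pl=l==1+st[1:,4].argmax()
print('px',pl.sum(),st[1:].tolist()[:3],'z',np.percentile(z[pl],[5,25,50,75,95]).round(4))
zt=np.median(z[pl]);print(rect(plane(c,np.argwhere(pl)[:,::-1],zt)[:,:2]))
tb=(abs(x-.48)<.05)&(abs(y+.37)<.05)&(z>.078);print('tab',tb.sum(),np.median(z[tb]) if tb.any() else 0, rect(P[tb][:,:2]) if tb.any() else 0)
E
```

```text
px 9294 [[260, 87, 59, 180, 9294]] z [0.037  0.0378 0.0384 0.0392 0.0435]
(array([ 0.54349591, -0.31161487]), array([ 59.8, 198.8]), np.float32(48.093243))
tab 488 0.08272213115309374 (array([ 0.48321451, -0.3786037 ]), array([14.4, 39.2]), np.float32(138.43272))
```

View pics/wrist1.png

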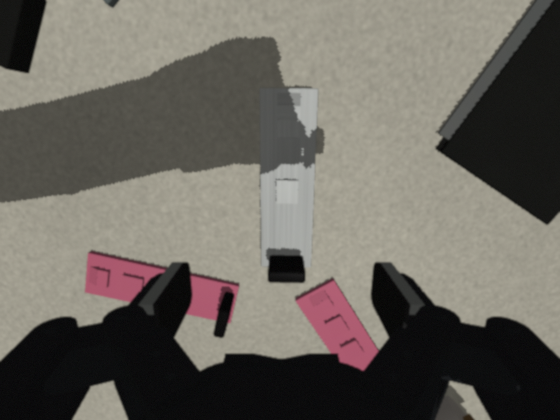

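The wrist view shows the plate at (288,175), with its tab at (287,268) toward the gripper and the pink ones to either side. The wrist fit agrees with the other two views to about 2 mm. Next, go down over the plate's middle, straddling its width.

Run:
```python
from h import *
togo([.5355,-.3205,.037],-41.9)
```

```text
togo [ 0.2161 -0.0039  0.0075] turn 0.0087 tilt [-0.0041  0.0032]
```

{"api": "apply_moves", "payload": {
  "series": [
    {"delta_pos":[0.02,-0.004,0.0075],"turn":0.009},
    {"delta_pos":[0.045,0,0],"turn":0},
    {"delta_pos":[0.045,0,0],"turn":0},
    {"delta_pos":[0.04,0,0],"turn":0},
    {"delta_pos":[0.02,0,0],"turn":0},
    {"delta_pos":[0,0,0],"turn":0}
  ]
}}

```text
time: 2.2
tcp_pos: [0.5286, -0.3292, 0.0722]
tcp_rot: [[-0.009, 0.677, 0.736], [0.002, 0.736, -0.677], [-1.0, -0.005, -0.008]]
force: [-1.1, 0.1, -0.5]
grip_width: 0.0858
```

Run:
```python
from h import *
togo([.5355,-.3205,.037],-41.9)
```

```text
togo [ 0.0352  0.0112 -0.0006] turn -0.0128 tilt [-0.0091  0.002 ]
```

{"api": "apply_moves", "payload": {
  "series": [
    {"delta_pos":[0,0.011,-0.0005],"turn":-0.013},
    {"delta_pos":[0.012,0,0],"turn":0},
    {"delta_pos":[0.012,0.001,0],"turn":0},
    {"delta_pos":[0.01,0.001,0],"turn":0},
    {"delta_pos":[0,0,0],"turn":0}
  ]
}}

```text
time: 2.82
tcp_pos: [0.5375, -0.32, 0.0374]
tcp_rot: [[-0.007, 0.668, 0.744], [0.001, 0.744, -0.668], [-1.0, -0.004, -0.006]]
force: [0.2, 0.8, 0.1]
grip_width: 0.0852
```

Run:
```python
from h import *
togo([.5355,-.3205,.037],-41.9); print(manip.observe()['force'])
```

```text
togo [ 0.0004 -0.0017 -0.0011] turn -0.0004 tilt [-0.0072  0.0005]
[0.15744632 0.75378461 0.11612437]
```

{"api": "apply_moves", "payload": {
  "series": [
    {"delta_pos":[0,-0.001,-0.001],"turn":0},
    {"delta_pos":[0,0,0],"turn":0},
    {"delta_pos":[0,0,0],"turn":0},
    {"delta_pos":[0,0,0],"turn":0},
    {"delta_pos":[0,0,0],"turn":0},
    {"delta_pos":[0,0,0],"turn":0}
  ],
  "claw": 1
}}

```text
time: 3.58
tcp_pos: [0.5358, -0.3204, 0.0381]
tcp_rot: [[-0.007, 0.668, 0.744], [0.0, 0.744, -0.668], [-1.0, -0.005, -0.005]]
force: [-0.4, 0.6, -3.1]
grip_width: 0.0587
```

{"api": "apply_moves", "payload": {
  "series": [
    {"delta_pos":[-0.005,0,0],"turn":0},
    {"delta_pos":[-0.01,0,0],"turn":0},
    {"delta_pos":[-0.015,0,0],"turn":0},
    {"delta_pos":[-0.025,0,0],"turn":0},
    {"delta_pos":[-0.03,0,0],"turn":0},
    {"delta_pos":[-0.03,0,0],"turn":0},
    {"delta_pos":[-0.02,0,0],"turn":0},
    {"delta_pos":[0,0,0],"turn":0}
  ]
}}

```text
time: 4.58
tcp_pos: [0.5373, -0.3205, 0.184]
tcp_rot: [[-0.004, 0.668, 0.744], [-0.002, 0.744, -0.668], [-1.0, -0.004, -0.001]]
force: [0.3, -0.4, -4.3]
grip_width: 0.0583
```

Run:
```python
from h import *
togo([.5756,.0523,.160],2); s=manip.observe();print(s['tcp_pos'],s['force'],s['grip_width'])
```

```text
togo [ 0.0231  0.3031 -0.2205] turn -0.7666 tilt [-0.0035 -0.002 ]
[ 0.53726714 -0.32045801  0.1840014 ] [ 0.34061374 -0.41663695 -4.276479  ] 0.05834997253654468
```

{"api": "apply_moves", "payload": {
  "series": [
    {"delta_pos":[0,0.012,-0.009],"turn":0},
    {"delta_pos":[0,0.025,-0.018],"turn":0},
    {"delta_pos":[0,0.03,-0.022],"turn":0},
    {"delta_pos":[0,0.03,-0.022],"turn":0},
    {"delta_pos":[0,0.03,-0.022],"turn":0},
    {"delta_pos":[0,0.03,-0.022],"turn":0},
    {"delta_pos":[0,0.03,-0.022],"turn":0},
    {"delta_pos":[0,0.025,-0.018],"turn":0},
    {"delta_pos":[0,0.012,-0.009],"turn":0},
    {"delta_pos":[0,0,0],"turn":0}
  ]
}}

```text
time: 5.82
tcp_pos: [0.5597, -0.0255, 0.1757]
tcp_rot: [[-0.015, 0.664, 0.748], [0.003, 0.748, -0.664], [-1.0, -0.008, -0.013]]
force: [-0.9, -1.1, -2.9]
grip_width: 0.0589
```

{"api": "apply_moves", "payload": {
  "series": [
    {"delta_pos":[0,0,0],"turn":-0.05},
    {"delta_pos":[0,0,0],"turn":-0.1},
    {"delta_pos":[0,0,0],"turn":-0.12},
    {"delta_pos":[0,0,0],"turn":-0.12},
    {"delta_pos":[0,0,0],"turn":-0.12},
    {"delta_pos":[0,0,0],"turn":-0.12},
    {"delta_pos":[0,0,0],"turn":-0.08},
    {"delta_pos":[0,0,0],"turn":-0.04},
    {"delta_pos":[0,0,0],"turn":0}
  ]
}}

```text
time: 6.95
tcp_pos: [0.5569, -0.0381, 0.1726]
tcp_rot: [[-0.021, -0.034, 0.999], [-0.001, 0.999, 0.034], [-1.0, -0.0, -0.021]]
force: [-0.2, -0.3, -3.7]
grip_width: 0.0592
```

Run:
```python
from h import *
togo([.5756,.0523,.160],2); s=manip.observe();print(s['time'],s['tcp_pos'],s['tcp_rot'],s['force'],s['grip_width'],s['joint_pos'])
```

```text
togo [0.0121 0.0897 0.0221] turn -0.0006 tilt [-0.0207 -0.0009]
6.95 [ 0.55687185 -0.03808763  0.17255602] [[-2.06887168e-02 -3.43453201e-02  9.99195865e-01]
 [-9.38685674e-04  9.99410000e-01  3.43332447e-02]
 [-9.99785525e-01 -2.27620066e-04 -2.07087499e-02]] [-0.21969411 -0.26581641 -3.69279611] 0.059190775757140636 [ 0.36279653  0.43989446 -0.44063674  1.83285323  0.22696779  0.93976621
 -0.14537929]
```

{"api": "apply_moves", "payload": {
  "series": [
    {"delta_pos":[0,0.012,0.005],"turn":0},
    {"delta_pos":[0,0.022,0.006],"turn":0},
    {"delta_pos":[0,0.022,0.006],"turn":0},
    {"delta_pos":[0,0.02,0.005],"turn":0},
    {"delta_pos":[0,0.012,0],"turn":0},
    {"delta_pos":[0,0,0],"turn":0},
    {"delta_pos":[0,0,0],"turn":0}
  ]
}}

```text
time: 7.82
tcp_pos: [0.577, 0.0542, 0.1715]
tcp_rot: [[-0.021, -0.028, 0.999], [-0.001, 1.0, 0.027], [-1.0, -0.001, -0.021]]
force: [-0.3, -0.0, -3.9]
grip_width: 0.0582
```

Run:
```python
from h import *
togo([.5756,.0523,.160],2); s=manip.observe();print(s['time'],s['tcp_pos'],s['force'],s['grip_width'])
W=[]
for n in('top','side'):
    im,d,c=snap(n);P=cloud(c,d);x,y,z=P[...,0],P[...,1],P[...,2];W.append(im)
    tb=(abs(x-.577)<.05)&(y<-.02)&(y>-.065)&(z>.185)&(z<.215)&(im.max(2)<60)
    print(n,'tab',tb.sum(),np.median(P[tb],0).round(4) if tb.any() else 0, rect(P[tb&(z>.195)][:,:2]) if tb.any() else 0)
    pl=(abs(x-.575)<.05)&(y>-.06)&(y<.18)&(z>.13)&(z<.172)&(im.min(2)>90)
    q=P[pl]; print(' plate',pl.sum(),np.median(q,0).round(4),rect(q[:,:2]))
    A=np.c_[q[:,:2],np.ones(len(q))]; k=abs(q[:,2]-np.median(q[:,2]))<.004
    print(' slopes',np.linalg.lstsq(A[k],q[k,2],rcond=None)[0].round(4))
cv2.imwrite('pics/pre.png',cv2.convertScaleAbs(np.hstack([W[0][100:280,60:330],W[1][100:400,30:400][:180]])[:,:,::-1],alpha=1.3))
cv2.imwrite('pics/pre.png',cv2.convertScaleAbs(np.vstack([cv2.resize(W[0][130:260,60:330],(700,337)),cv2.resize(W[1][190:400,20:340],(400,262)) if 0 else np.pad(cv2.resize(W[1][190:400,20:340],(400,262)),((0,0),(0,300),(0,0)))])[:,:,::-1],alpha=1.3))
```

```text
togo [ 0.0115 -0.0018 -0.0012] turn -0.0074 tilt [-0.0213 -0.0013]
7.825 [0.5769873  0.05419198 0.17146656] [-0.34901851 -0.04625118 -3.94037033] 0.05816534044193375
top tab 56 [ 0.5695 -0.0301  0.2065] (array([ 0.57908331, -0.02673219]), array([11.6, 38.6]), np.float32(1.4527237))
 plate 186 [ 0.5804 -0.0021  0.1705] (array([ 0.57953955, -0.00940086]), array([51.3, 60.6]), np.float32(1.8502318))
 slopes [ 0.     -0.0086  0.1702]
side tab 49 [ 0.5604 -0.0227  0.2028] (array([ 0.57620618, -0.02104935]), array([ 7.4, 36.3]), np.float32(10.290239))
 plate 810 [0.5656 0.0951 0.1711] (array([0.57593225, 0.06689687]), array([ 71.8, 199. ]), np.float32(94.734344))
 slopes [ 0.0136 -0.0006  0.1632]
```

View pics/pre.png

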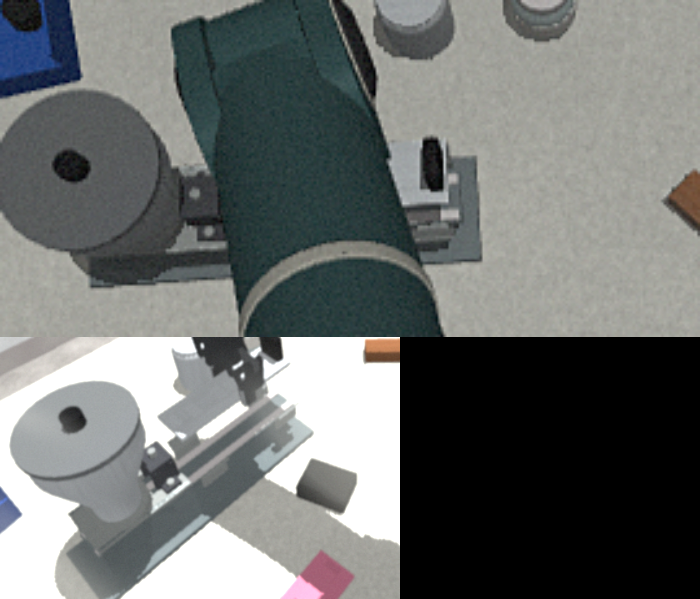

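The plate hangs level over the open track: tab at the tail at (433,163), hopper to the left. The measured tab agrees with the held pose. Lower it to just above the lips.

{"api": "apply_moves", "payload": {
  "series": [
    {"delta_pos":[0.005,-0.002,-0.001],"turn":-0.007},
    {"delta_pos":[0.015,0,0],"turn":0},
    {"delta_pos":[0.015,0,0],"turn":0},
    {"delta_pos":[0.012,0,0],"turn":0},
    {"delta_pos":[0,0,0],"turn":0},
    {"delta_pos":[0,0,0],"turn":0}
  ]
}}

```text
time: 8.68
tcp_pos: [0.5744, 0.0505, 0.1201]
tcp_rot: [[-0.023, -0.033, 0.999], [-0.001, 0.999, 0.033], [-1.0, -0.001, -0.023]]
force: [-0.2, -0.4, -2.4]
grip_width: 0.0585
```

Run:
```python
from h import *
togo([.5756,.0523,.115],2);togo([.5756,.0523,.078],2); s=manip.observe();print(s['time'],s['tcp_pos'],s['force'],s['grip_width'])
```

```text
togo [0.0051 0.0018 0.0014] turn -0.002 tilt [-0.0229 -0.0015]
togo [0.0421 0.0018 0.0022] turn -0.002 tilt [-0.0229 -0.0015]
8.675 [0.57441353 0.0504587  0.12012656] [-0.18406997 -0.41010727 -2.408522  ] 0.058520377003914076
```

{"api": "apply_moves", "payload": {
  "series": [
    {"delta_pos":[0.003,0.0015,0.002],"turn":-0.002},
    {"delta_pos":[0.007,0,0],"turn":0},
    {"delta_pos":[0.007,0,0],"turn":0},
    {"delta_pos":[0.007,0,0],"turn":0},
    {"delta_pos":[0.006,0,0],"turn":0},
    {"delta_pos":[0,0,0],"turn":0}
  ]
}}

```text
time: 9.43
tcp_pos: [0.5761, 0.0522, 0.0885]
tcp_rot: [[-0.022, -0.035, 0.999], [-0.001, 0.999, 0.035], [-1.0, -0.001, -0.022]]
force: [1.1, -0.4, -3.6]
grip_width: 0.0587
```

Run:
```python
from h import *
togo([.5756,.0523,.078],2); s=manip.observe();print(s['time'],s['tcp_pos'],s['force'],s['wrist_torque'],s['grip_width'])
```

```text
togo [ 0.0105  0.0001 -0.0003] turn 0.0002 tilt [-0.022  -0.0014]
9.425 [0.57609988 0.0521941  0.08845748] [ 1.1067308  -0.44157105 -3.55740652] [-0.02425588 -0.04693115 -0.04670224] 0.05870103976066615
```

{"api": "apply_moves", "payload": {
  "series": [
    {"delta_pos":[0.004,0,0],"turn":0},
    {"delta_pos":[0.003,0,0],"turn":0},
    {"delta_pos":[0.002,0,0],"turn":0},
    {"delta_pos":[0,0,0],"turn":0},
    {"delta_pos":[0,0,0],"turn":0}
  ]
}}

```text
time: 10.05
tcp_pos: [0.5762, 0.0521, 0.0793]
tcp_rot: [[-0.021, -0.035, 0.999], [-0.001, 0.999, 0.035], [-1.0, -0.001, -0.021]]
force: [-0.5, 0.6, -3.5]
grip_width: 0.0587
```

Run:
```python
from h import *
togo([.5756,.0523,.078],2); s=manip.observe();print(s['time'],s['tcp_pos'],s['force'],s['wrist_torque'],s['grip_width'])
```

```text
togo [ 0.0013  0.0002 -0.0006] turn 0.0001 tilt [-0.0212 -0.0015]
10.05 [0.57620311 0.05213148 0.07925231] [-0.5024349   0.61644446 -3.51222798] [-0.04882573  0.0083805  -0.00112419] 0.05867658248945595
```

{"api": "apply_moves", "payload": {
  "series": [
    {"delta_pos":[0.0015,0,0],"turn":0},
    {"delta_pos":[0.001,0,0],"turn":0},
    {"delta_pos":[0,0,0],"turn":0}
  ]
}}

```text
time: 10.42
tcp_pos: [0.5767, 0.0523, 0.0783]
tcp_rot: [[-0.02, -0.035, 0.999], [-0.002, 0.999, 0.035], [-1.0, -0.001, -0.02]]
force: [-2.1, -0.9, -3.1]
grip_width: 0.0585
```

{"api": "apply_moves", "payload": {
  "series": [
    {"delta_pos":[0.001,0,-0.001],"turn":0},
    {"delta_pos":[0.001,0,0],"turn":0},
    {"delta_pos":[0,0,0],"turn":0}
  ]
}}

```text
time: 10.8
tcp_pos: [0.5768, 0.0524, 0.0782]
tcp_rot: [[-0.016, -0.034, 0.999], [-0.002, 0.999, 0.034], [-1.0, -0.001, -0.017]]
force: [-2.7, 0.2, -3.1]
grip_width: 0.0585
```

Run:
```python
from h import *
s=manip.observe();print(s['time'],s['tcp_pos'],s['force'],s['wrist_torque'],s['grip_width'])
W=[]
g=np.array([-.0349,.9994]);gx=np.array([.9994,.0349]);o=np.array([.5716,.169])
for n in('top','side'):
    im,d,c=snap(n);P=cloud(c,d);W.append(im)
    G=np.stack([(P[...,:2]-o)@gx,(P[...,:2]-o)@g,P[...,2]],-1)
    x,y,z=G[...,0],G[...,1],G[...,2]
    tb=(abs(x)<.03)&(y<-.17)&(y>-.22)&(z>.11)&(z<.14)
    print(n,'tab',tb.sum(),np.median(G[tb],0).round(4) if tb.any() else 0, rect(G[tb][:,:2]) if tb.any() else 0)
    pl=(abs(x)<.028)&(y>-.2)&(y<-.01)&(z>.07)&(z<.087)&(im.min(2)>90)
    q=G[pl]; print(' plate',pl.sum(),np.median(q,0).round(4),q.min(0).round(4),q.max(0).round(4))
    for r in (-.19,-.17),(-.16,-.06),(-.055,-.01):
        for sx in(-1,1):
            m=(q[:,1]>r[0])&(q[:,1]<r[1])&(sx*q[:,0]>.015)
            if m.sum()>5: print('  z at',r,sx,m.sum(),np.median(q[m,2]).round(4))
W=[cv2.resize(W[0][140:250,60:280],(700,350)),cv2.resize(W[1][210:400,40:320],(360,245))]
cv2.imwrite('pics/pre2.png',cv2.convertScaleAbs(np.vstack([W[0],np.pad(W[1],((0,0),(0,340),(0,0)))])[:,:,::-1],alpha=1.2))
```

```text
10.8 [0.57682619 0.05235117 0.07817069] [-2.66596966  0.16797306 -3.1019077 ] [-0.0697576   0.50621308 -0.1925571 ] 0.05852753051158158
top tab 101 [ 0.0006 -0.1972  0.123 ] (array([ 0.00179844, -0.19651495]), array([14. , 41.1]), np.float32(3.02228))
 plate 160 [ 0.0006 -0.1768  0.0785] [-0.0278 -0.1995  0.0718] [ 0.0277 -0.1605  0.0842]
  z at (-0.19, -0.17) -1 31 0.0796
  z at (-0.19, -0.17) 1 27 0.0788
side tab 164 [-0.0032 -0.192   0.1224] (array([ 0.00139646, -0.19479065]), array([15.2, 41.5]), np.float32(0.4138266))
 plate 1632 [-0.0036 -0.0714  0.0793] [-0.028  -0.1992  0.0705] [ 0.0279 -0.01    0.0865]
  z at (-0.19, -0.17) -1 56 0.0785
  z at (-0.19, -0.17) 1 43 0.0788
  z at (-0.16, -0.06) -1 157 0.0791
  z at (-0.16, -0.06) 1 149 0.0787
  z at (-0.055, -0.01) -1 159 0.0789
  z at (-0.055, -0.01) 1 120 0.0786
```

Both views put the upper face at 78 to 79 mm, flat. The tab is at gate y of about -0.195, so the plate origin is at about -0.105. It is seated, so I let go.

{"api": "apply_moves", "payload": {
  "series": [
    {"delta_pos":[0,0,0],"turn":0},
    {"delta_pos":[0,0,0],"turn":0},
    {"delta_pos":[0,0,0],"turn":0},
    {"delta_pos":[0,0,0],"turn":0},
    {"delta_pos":[0,0,0],"turn":0},
    {"delta_pos":[0,0,0],"turn":0}
  ],
  "claw": 0
}}

```text
time: 11.65
tcp_pos: [0.5774, 0.0525, 0.0779]
tcp_rot: [[-0.015, -0.035, 0.999], [-0.002, 0.999, 0.035], [-1.0, -0.001, -0.015]]
force: [-0.4, 0.2, -0.5]
grip_width: 0.0852
```

{"api": "apply_moves", "payload": {
  "series": [
    {"delta_pos":[-0.02,0,0],"turn":0},
    {"delta_pos":[-0.04,0,0],"turn":0},
    {"delta_pos":[-0.04,0,0],"turn":0},
    {"delta_pos":[-0.02,0,0],"turn":0},
    {"delta_pos":[0,0,0],"turn":0}
  ]
}}

```text
time: 12.28
tcp_pos: [0.5796, 0.0533, 0.2073]
tcp_rot: [[-0.012, -0.036, 0.999], [-0.001, 0.999, 0.036], [-1.0, -0.001, -0.013]]
force: [-0.5, -0.2, 0.1]
grip_width: 0.0855
```

```bash
cat > m.py <<'E'
from h import *
g=np.array([-.0349,.9994]);gx=np.array([.9994,.0349]);o=np.array([.5716,.169])
def w(x,y): return o+x*gx+y*g
def meas(names=('top','side'),yr=(-.23,-.05)):
    s=manip.observe();print(round(s['time'],2),s['tcp_pos'].round(4) if hasattr(s['tcp_pos'],'round') else s['tcp_pos'],np.round(s['force'],1),round(s['grip_width'],4))
    out={}
    for n in names:
        im,d,c=snap(n);P=cloud(c,d);out[n]=im
        G=np.stack([(P[...,:2]-o)@gx,(P[...,:2]-o)@g,P[...,2]],-1);x,y,z=G[...,0],G[...,1],G[...,2]
        tb=(abs(x)<.03)&(y<yr[1])&(y>yr[0])&(z>.11)&(z<.135)&(im.max(2)<75)
        pl=(abs(x)<.034)&(y>yr[0])&(y<-.01)&(z>.074)&(z<.09)&(im.min(2)>90)
        print(n,'tab',tb.sum(),(np.median(G[tb],0).round(4),rect(G[tb&(z>.119)][:,:2])) if tb.sum()>9 else 0,'plate',pl.sum(),(np.median(G[pl],0).round(4),rect(G[pl][:,:2])) if pl.sum()>9 else 0)
    return out
E
python3 - <<'E'
from m import *
I=meas(('top','side','wrist'))
togo([*w(0,-.195),.2],92)
E
```

```text
12.28 [0.5796 0.0533 0.2073] [-0.5 -0.2  0.1] 0.0855
top tab 95 (array([ 0.0004, -0.197 ,  0.1225]), (array([ 0.00064739, -0.19636127]), array([14.1, 38.9]), np.float32(2.731128))) plate 409 (array([ 0.0018, -0.1658,  0.0786]), (array([ 0.00162084, -0.17149628]), array([59.3, 68.8]), np.float32(89.34084)))
side tab 116 (array([-0.0038, -0.1911,  0.1214]), (array([-0.00152057, -0.19271124]), array([10.9, 36.3]), np.float32(179.6956))) plate 2461 (array([-0.0025, -0.0959,  0.079 ]), (array([ 0.0001545 , -0.10773168]), array([ 67.6, 195.2]), np.float32(89.98896)))
wrist tab 1137 (array([ 0.0012, -0.191 ,  0.1224]), (array([ 0.00080083, -0.19505592]), array([13.4, 37.7]), np.float32(0.14012165))) plate 16117 (array([ 0.0014, -0.0899,  0.0785]), (array([ 5.02357483e-05, -1.08026688e-01]), array([ 68., 196.]), np.float32(89.95614)))
togo [ 0.0046 -0.0788 -0.003 ] turn -1.57 tilt [-0.0163 -0.0012]
```

Let go, and all three views agree: flat, parallel to the gate, tab at gate y of about -0.195. Now turn 90° to take the tab along its length.

{"api": "apply_moves", "payload": {
  "series": [
    {"delta_pos":[0,0,0],"turn":0.1},
    {"delta_pos":[0,0,0],"turn":0.17},
    {"delta_pos":[0,0,0],"turn":0.18},
    {"delta_pos":[0,0,0],"turn":0.18},
    {"delta_pos":[0,0,0],"turn":0.18},
    {"delta_pos":[0,0,0],"turn":0.18},
    {"delta_pos":[0,0,0],"turn":0.18},
    {"delta_pos":[0,0,0],"turn":0.18},
    {"delta_pos":[0,0,0],"turn":0.17},
    {"delta_pos":[0,0,0],"turn":0.05}
  ]
}}

```text
time: 13.68
tcp_pos: [0.5736, 0.0526, 0.1947]
tcp_rot: [[-0.034, 0.999, -0.015], [-0.002, -0.015, -1.0], [-0.999, -0.034, 0.003]]
force: [0.6, -1.3, 0.4]
grip_width: 0.0852
```

Run:
```python
from m import *
print(np.array(manip.observe()['joint_pos']).round(3));togo([*w(0.0005,-.195),.2],92)
```

```text
[-0.033  0.417 -0.141  1.77   0.064  0.993 -1.784]
togo [-0.0053  0.0063  0.0784] turn -0.0498 tilt [-0.0341 -0.0021]
```

{"api": "apply_moves", "payload": {
  "series": [
    {"delta_pos":[0,0.006,0.01],"turn":-0.05},
    {"delta_pos":[0,0,0.022],"turn":0},
    {"delta_pos":[0,0,0.022],"turn":0},
    {"delta_pos":[0,0,0.016],"turn":0},
    {"delta_pos":[0,0,0.008],"turn":0},
    {"delta_pos":[0,0,0],"turn":0},
    {"delta_pos":[0,0,0],"turn":0}
  ]
}}

```text
time: 14.55
tcp_pos: [0.5798, -0.0258, 0.1899]
tcp_rot: [[-0.043, 0.998, 0.039], [-0.002, 0.039, -0.999], [-0.999, -0.043, 0.0]]
force: [0.2, -0.6, 0.4]
grip_width: 0.0856
```

Run:
```python
from m import *
meas(('wrist',));togo([*w(0.0005,-.195),.113],92)
```

```text
14.55 [ 0.5798 -0.0258  0.1899] [ 0.2 -0.6  0.4] 0.0856
wrist tab 1227 (array([ 0.0051, -0.1966,  0.1228]), (array([ 0.00181402, -0.19686456]), array([13.5, 39.3]), np.float32(179.59221))) plate 5184 (array([ 0.0024, -0.037 ,  0.0784]), (array([-1.28746033e-05, -1.08401573e-01]), array([ 68. , 196.8]), np.float32(89.99345)))
togo [0.0769 0.0024 0.    ] turn 0.0038 tilt [-0.0425 -0.0018]
```

{"api": "apply_moves", "payload": {
  "series": [
    {"delta_pos":[0.01,0.002,0.001],"turn":0.004},
    {"delta_pos":[0.02,0,0],"turn":0},
    {"delta_pos":[0.02,0,0],"turn":0},
    {"delta_pos":[0.015,0,0],"turn":0},
    {"delta_pos":[0.008,0,0],"turn":0},
    {"delta_pos":[0,0,0],"turn":0}
  ]
}}

```text
time: 15.35
tcp_pos: [0.5789, -0.025, 0.1127]
tcp_rot: [[-0.043, 0.998, 0.036], [-0.001, 0.036, -0.999], [-0.999, -0.043, -0.0]]
force: [0.1, -0.5, -0.1]
grip_width: 0.0858
```

Run:
```python
from m import *
togo([*w(0.0005,-.196),.113],92)
```

```text
togo [-0.0003 -0.      0.0019] turn 0.0016 tilt [-0.0426 -0.0013]
```

{"api": "apply_moves", "payload": {
  "series": [
    {"delta_pos":[0,0,0.002],"turn":0},
    {"delta_pos":[0,0,0],"turn":0},
    {"delta_pos":[0,0,0],"turn":0},
    {"delta_pos":[0,0,0],"turn":0},
    {"delta_pos":[0,0,0],"turn":0},
    {"delta_pos":[0,0,0],"turn":0},
    {"delta_pos":[0,0,0],"turn":0},
    {"delta_pos":[0,0,0],"turn":0}
  ],
  "claw": 1
}}

```text
time: 16.35
tcp_pos: [0.5799, -0.0272, 0.1144]
tcp_rot: [[-0.04, 0.999, 0.036], [-0.001, 0.036, -0.999], [-0.999, -0.04, -0.0]]
force: [0.3, 0.4, 0.7]
grip_width: 0.0132
```

{"api": "apply_moves", "payload": {
  "series": [
    {"delta_pos":[0,0,-0.004],"turn":0},
    {"delta_pos":[0,0,-0.008],"turn":0},
    {"delta_pos":[0,0,-0.008],"turn":0},
    {"delta_pos":[0,0,-0.008],"turn":0},
    {"delta_pos":[0,0,-0.006],"turn":0},
    {"delta_pos":[0,0,0],"turn":0}
  ]
}}

```text
time: 17.1
tcp_pos: [0.5786, 0.0101, 0.1144]
tcp_rot: [[-0.04, 0.999, 0.037], [-0.001, 0.037, -0.999], [-0.999, -0.04, -0.0]]
force: [0.3, 1.6, -0.6]
grip_width: 0.0135
```

```bash
cat >> m.py <<'E'
def st():
    s=manip.observe();p=np.array(s['tcp_pos']);F=np.array(s['force'])
    print('t',round(s['time'],2),'tcp gate x,y,z',((p[:2]-o)@gx).round(4),((p[:2]-o)@g).round(4),p[2].round(4),'F along gate',(F[:2]@g).round(2),'Fx,z',(F[:2]@gx).round(2),F[2].round(2),'M',np.round(s['wrist_torque'],2),'plate y~',((p[:2]-o)@g+.09).round(4))
    togo([*w(.0005,(p[:2]-o)@g),.114],92)
E
python3 -c "
from m import *
st()"
```

```text
t 17.1 tcp gate x,y,z 0.0014 -0.159 0.1144 F along gate 1.64 Fx,z 0.35 -0.56 M [ 0.13 -0.01 -0.02] plate y~ -0.069
togo [ 0.0005 -0.0009  0.    ] turn 0.0026 tilt [-0.0398 -0.0012]
```

{"api": "apply_moves", "payload": {
  "series": [
    {"delta_pos":[0,-0.001,-0.006],"turn":0},
    {"delta_pos":[0,0,-0.006],"turn":0},
    {"delta_pos":[0,0,-0.004],"turn":0},
    {"delta_pos":[0,0,0],"turn":0}
  ]
}}

```text
time: 17.6
tcp_pos: [0.577, 0.0248, 0.1144]
tcp_rot: [[-0.04, 0.999, 0.035], [-0.003, 0.035, -0.999], [-0.999, -0.04, 0.002]]
force: [0.2, 1.8, -1.4]
grip_width: 0.0135
```

{"api": "apply_moves", "payload": {
  "series": [
    {"delta_pos":[0,0,-0.004],"turn":0},
    {"delta_pos":[0,0,0],"turn":0}
  ]
}}

```text
time: 17.85
tcp_pos: [0.5768, 0.0292, 0.1144]
tcp_rot: [[-0.04, 0.999, 0.035], [-0.003, 0.034, -0.999], [-0.999, -0.04, 0.002]]
force: [0.3, 3.8, -1.5]
grip_width: 0.0135
```

{"api": "apply_moves", "payload": {
  "series": [
    {"delta_pos":[0,0,-0.004],"turn":0},
    {"delta_pos":[0,0,0],"turn":0}
  ]
}}

```text
time: 18.1
tcp_pos: [0.5766, 0.0336, 0.1144]
tcp_rot: [[-0.04, 0.999, 0.035], [-0.003, 0.035, -0.999], [-0.999, -0.04, 0.001]]
force: [-0.7, 4.2, -1.1]
grip_width: 0.0134
```

{"api": "apply_moves", "payload": {
  "series": [
    {"delta_pos":[0,0,-0.004],"turn":0},
    {"delta_pos":[0,0,0],"turn":0}
  ]
}}

```text
time: 18.35
tcp_pos: [0.5764, 0.0381, 0.1144]
tcp_rot: [[-0.04, 0.999, 0.035], [-0.002, 0.035, -0.999], [-0.999, -0.04, 0.001]]
force: [-0.6, 3.1, -0.7]
grip_width: 0.0135
```

```bash
python3 -c "
from m import *
st()"
```

```text
t 18.35 tcp gate x,y,z 0.0003 -0.131 0.1144 F along gate 3.16 Fx,z -0.49 -0.68 M [ 0.65 -0.02 -0.11] plate y~ -0.041
togo [0.0004 0.0002 0.    ] turn -0.0002 tilt [-0.0398 -0.0024]
```

{"api": "apply_moves", "payload": {
  "series": [
    {"delta_pos":[0,0,-0.003],"turn":0},
    {"delta_pos":[0,0,0],"turn":0}
  ]
}}

```text
time: 18.6
tcp_pos: [0.5764, 0.0414, 0.1144]
tcp_rot: [[-0.04, 0.999, 0.035], [-0.002, 0.035, -0.999], [-0.999, -0.04, 0.001]]
force: [0.5, 3.3, -1.2]
grip_width: 0.0131
```

{"api": "apply_moves", "payload": {
  "series": [
    {"delta_pos":[0,0,-0.003],"turn":0},
    {"delta_pos":[0,0,0],"turn":0}
  ]
}}

```text
time: 18.85
tcp_pos: [0.5762, 0.045, 0.1144]
tcp_rot: [[-0.04, 0.999, 0.035], [-0.002, 0.035, -0.999], [-0.999, -0.04, 0.0]]
force: [0.1, 3.6, -1.0]
grip_width: 0.0132
```

{"api": "apply_moves", "payload": {
  "series": [
    {"delta_pos":[0,0,-0.003],"turn":0},
    {"delta_pos":[0,0,0],"turn":0}
  ]
}}

```text
time: 19.1
tcp_pos: [0.576, 0.0489, 0.1144]
tcp_rot: [[-0.04, 0.999, 0.036], [-0.001, 0.036, -0.999], [-0.999, -0.04, -0.0]]
force: [0.0, 2.4, -1.1]
grip_width: 0.0133
```

{"api": "apply_moves", "payload": {
  "series": [
    {"delta_pos":[0,0,-0.003],"turn":0},
    {"delta_pos":[0,0,0],"turn":0}
  ]
}}

```text
time: 19.35
tcp_pos: [0.576, 0.0505, 0.1144]
tcp_rot: [[-0.04, 0.999, 0.035], [-0.003, 0.034, -0.999], [-0.999, -0.04, 0.002]]
force: [-0.4, -1.5, 0.7]
grip_width: 0.0131
```

{"api": "apply_moves", "payload": {
  "series": [
    {"delta_pos":[0,0,-0.003],"turn":0},
    {"delta_pos":[0,0,0],"turn":0}
  ]
}}

```text
time: 19.6
tcp_pos: [0.5759, 0.0515, 0.1144]
tcp_rot: [[-0.04, 0.999, 0.033], [-0.005, 0.032, -0.999], [-0.999, -0.04, 0.004]]
force: [-1.2, -3.4, 1.3]
grip_width: 0.013
```

{"api": "apply_moves", "payload": {
  "series": [
    {"delta_pos":[0,0,-0.003],"turn":0},
    {"delta_pos":[0,0,0],"turn":0}
  ]
}}

```text
time: 19.85
tcp_pos: [0.5758, 0.053, 0.1144]
tcp_rot: [[-0.04, 0.999, 0.031], [-0.007, 0.031, -0.999], [-0.999, -0.041, 0.005]]
force: [-1.4, -1.1, 0.8]
grip_width: 0.0133
```

```bash
python3 -c "
from m import *
st()"
```

```text
t 19.85 tcp gate x,y,z 0.0001 -0.1161 0.1144 F along gate -1.09 Fx,z -1.4 0.79 M [0.31 0.16 0.22] plate y~ -0.0261
togo [ 0.0004  0.0004 -0.    ] turn -0.0037 tilt [-0.0404 -0.0065]
```

{"api": "apply_moves", "payload": {
  "series": [
    {"delta_pos":[0,0,-0.004],"turn":0},
    {"delta_pos":[0,0,0],"turn":0}
  ]
}}

```text
time: 20.1
tcp_pos: [0.5756, 0.0565, 0.1144]
tcp_rot: [[-0.041, 0.999, 0.03], [-0.007, 0.03, -1.0], [-0.999, -0.041, 0.006]]
force: [-0.1, 1.5, -0.8]
grip_width: 0.0132
```

{"api": "apply_moves", "payload": {
  "series": [
    {"delta_pos":[0,0,-0.004],"turn":0},
    {"delta_pos":[0,0,0],"turn":0}
  ]
}}

```text
time: 20.35
tcp_pos: [0.5754, 0.0609, 0.1144]
tcp_rot: [[-0.041, 0.999, 0.031], [-0.007, 0.03, -1.0], [-0.999, -0.041, 0.005]]
force: [-1.2, 3.4, -0.1]
grip_width: 0.013
```

{"api": "apply_moves", "payload": {
  "series": [
    {"delta_pos":[0,0,-0.004],"turn":0},
    {"delta_pos":[0,0,0],"turn":0}
  ]
}}

```text
time: 20.6
tcp_pos: [0.5753, 0.0653, 0.1144]
tcp_rot: [[-0.041, 0.999, 0.031], [-0.006, 0.03, -1.0], [-0.999, -0.041, 0.005]]
force: [-1.3, 3.0, 0.1]
grip_width: 0.013
```

{"api": "apply_moves", "payload": {
  "series": [
    {"delta_pos":[0,0,-0.004],"turn":0},
    {"delta_pos":[0,0,0],"turn":0}
  ]
}}

```text
time: 20.85
tcp_pos: [0.5751, 0.0698, 0.1144]
tcp_rot: [[-0.041, 0.999, 0.031], [-0.006, 0.031, -1.0], [-0.999, -0.041, 0.005]]
force: [-1.1, 3.2, 1.5]
grip_width: 0.0137
```

```bash
python3 -c "
from m import *
st()
I=meas(('top','side'),(-.2,-.03))
cv2.imwrite('pics/mid.png',np.vstack([cv2.resize(I['side'][210:400,40:320],(800,540))])[:,:,::-1])"
```

```text
t 20.85 tcp gate x,y,z 0.0 -0.0993 0.1144 F along gate 3.2 Fx,z -0.98 1.49 M [1.07 0.18 0.06] plate y~ -0.0093
togo [ 0.0004  0.0005 -0.    ] turn -0.0041 tilt [-0.0407 -0.0062]
20.85 [0.5751 0.0698 0.1144] [-1.1  3.2  1.5] 0.0137
top tab 7 0 plate 22 (array([-0.0155, -0.1555,  0.0752]), (array([ 0.00163809, -0.15171243]), array([63.8, 85.5]), np.float32(87.65029)))
side tab 194 (array([-0.0077, -0.0983,  0.1231]), (array([-0.0072635 , -0.09651601]), array([28.5, 38.4]), np.float32(106.6882))) plate 1291 (array([-0.0026, -0.0518,  0.0788]), (array([ 0.00030891, -0.1036433 ]), array([ 67.7, 187. ]), np.float32(89.73551)))
```

{"api": "apply_moves", "payload": {
  "series": [
    {"delta_pos":[0,0,-0.004],"turn":0},
    {"delta_pos":[0,0,-0.004],"turn":0},
    {"delta_pos":[0,0,-0.004],"turn":0},
    {"delta_pos":[0,0,0],"turn":0}
  ]
}}

```text
time: 21.45
tcp_pos: [0.5747, 0.0816, 0.1144]
tcp_rot: [[-0.041, 0.999, 0.03], [-0.007, 0.03, -1.0], [-0.999, -0.041, 0.006]]
force: [-1.3, 0.5, 1.0]
grip_width: 0.0133
```

{"api": "apply_moves", "payload": {
  "series": [
    {"delta_pos":[0,0,-0.003],"turn":0},
    {"delta_pos":[0,0,0],"turn":0}
  ]
}}

```text
time: 21.7
tcp_pos: [0.5746, 0.085, 0.1144]
tcp_rot: [[-0.041, 0.999, 0.03], [-0.007, 0.03, -1.0], [-0.999, -0.041, 0.006]]
force: [-2.3, 1.5, 1.5]
grip_width: 0.0132
```

{"api": "apply_moves", "payload": {
  "series": [
    {"delta_pos":[0,0,-0.003],"turn":0},
    {"delta_pos":[0,0,0],"turn":0}
  ]
}}

```text
time: 21.95
tcp_pos: [0.5745, 0.0886, 0.1144]
tcp_rot: [[-0.041, 0.999, 0.03], [-0.006, 0.03, -1.0], [-0.999, -0.041, 0.005]]
force: [-1.4, 2.4, 1.1]
grip_width: 0.0131
```

```bash
python3 -c "
from m import *
st()"
```

```text
t 21.95 tcp gate x,y,z 0.0001 -0.0805 0.1144 F along gate 2.4 Fx,z -1.31 1.09 M [1.01 0.23 0.13] plate y~ 0.0095
togo [ 0.0004  0.0004 -0.    ] turn -0.0045 tilt [-0.0408 -0.0064]
```

{"api": "apply_moves", "payload": {
  "series": [
    {"delta_pos":[0,0,-0.002],"turn":0},
    {"delta_pos":[0,0,0],"turn":0}
  ]
}}

```text
time: 22.2
tcp_pos: [0.5744, 0.0914, 0.1144]
tcp_rot: [[-0.041, 0.999, 0.031], [-0.006, 0.031, -1.0], [-0.999, -0.041, 0.004]]
force: [-1.2, 3.3, 1.8]
grip_width: 0.013
```

{"api": "apply_moves", "payload": {
  "series": [
    {"delta_pos":[0,0,-0.002],"turn":0},
    {"delta_pos":[0,0,0],"turn":0}
  ]
}}

```text
time: 22.45
tcp_pos: [0.5745, 0.094, 0.1144]
tcp_rot: [[-0.04, 0.999, 0.031], [-0.005, 0.031, -1.0], [-0.999, -0.04, 0.004]]
force: [-0.2, 3.0, 1.3]
grip_width: 0.0134
```

```bash
python3 -c "
from m import *
st()"
```

```text
t 22.45 tcp gate x,y,z 0.0002 -0.0751 0.1144 F along gate 3.04 Fx,z -0.09 1.32 M [0.87 0.05 0.  ] plate y~ 0.0149
togo [ 0.0004  0.0003 -0.    ] turn -0.0038 tilt [-0.0403 -0.0052]
```

{"api": "apply_moves", "payload": {
  "series": [
    {"delta_pos":[0,0,-0.0015],"turn":0},
    {"delta_pos":[0,0,0],"turn":0}
  ]
}}

```text
time: 22.7
tcp_pos: [0.5746, 0.095, 0.1144]
tcp_rot: [[-0.04, 0.999, 0.031], [-0.006, 0.03, -1.0], [-0.999, -0.04, 0.004]]
force: [-1.0, 0.4, 1.7]
grip_width: 0.0129
```

{"api": "apply_moves", "payload": {
  "series": [
    {"delta_pos":[0,0,0],"turn":0},
    {"delta_pos":[0,0,0],"turn":0}
  ]
}}

```text
time: 22.95
tcp_pos: [0.5746, 0.095, 0.1144]
tcp_rot: [[-0.04, 0.999, 0.03], [-0.006, 0.03, -1.0], [-0.999, -0.04, 0.004]]
force: [-1.5, 0.5, 1.1]
grip_width: 0.0132
```

The force has dropped as it did at the first stop, 45 mm after it (TCP y 0.0495, now 0.095), and the last step fell short. It is in the second gap, so I let go and rise.

{"api": "apply_moves", "payload": {
  "series": [
    {"delta_pos":[0,0,0],"turn":0},
    {"delta_pos":[0,0,0],"turn":0},
    {"delta_pos":[0,0,0],"turn":0},
    {"delta_pos":[0,0,0],"turn":0}
  ],
  "claw": 0.5
}}

```text
time: 23.45
tcp_pos: [0.5745, 0.0945, 0.1142]
tcp_rot: [[-0.04, 0.999, 0.03], [-0.006, 0.03, -1.0], [-0.999, -0.041, 0.005]]
force: [0.1, -0.4, 0.1]
grip_width: 0.0426
```

{"api": "apply_moves", "payload": {
  "series": [
    {"delta_pos":[-0.015,0,0],"turn":0},
    {"delta_pos":[-0.03,0,0],"turn":0},
    {"delta_pos":[-0.04,0,0],"turn":0},
    {"delta_pos":[-0.04,0,0],"turn":0},
    {"delta_pos":[-0.02,0,0.02],"turn":0},
    {"delta_pos":[0,0,0.04],"turn":0},
    {"delta_pos":[0,0,0.04],"turn":0},
    {"delta_pos":[0,0,0],"turn":0}
  ]
}}

```text
time: 24.45
tcp_pos: [0.5841, -0.0067, 0.2731]
tcp_rot: [[-0.034, 0.999, 0.032], [-0.006, 0.032, -0.999], [-0.999, -0.034, 0.005]]
force: [-0.6, 0.8, 0.4]
grip_width: 0.0429
```

Run:
```python
from m import *
I=meas(('top','side','wrist'),(-.17,-.03))
A=cv2.resize(I['side'][210:400,40:320],(560,380));B=cv2.resize(I['wrist'],(240,180));C=cv2.resize(I['top'][140:250,60:280],(440,220))
W=np.zeros((600,800,3),np.uint8);W[:380,:560]=A;W[:180,560:]=B;W[380:,:440]=C
cv2.imwrite('pics/end.png',W[:,:,::-1])
```

```text
24.45 [ 0.5841 -0.0067  0.2731] [-0.6  0.8  0.4] 0.0429
top tab 0 0 plate 0 0
side tab 151 (array([-0.0054, -0.0713,  0.1222]), (array([-0.00251244, -0.0725328 ]), array([10.9, 36.6]), np.float32(0.22183204))) plate 925 (array([-0.0024, -0.0403,  0.0786]), (array([ 2.55470276e-05, -8.95499420e-02]), array([ 67.8, 159. ]), np.float32(89.99603)))
wrist tab 805 (array([ 0.0026, -0.0781,  0.1225]), (array([ 0.00071816, -0.07571967]), array([14.3, 39.8]), np.float32(179.86125))) plate 728 (array([-0.0013, -0.0164,  0.0781]), (array([-0.00027545, -0.09000011]), array([ 67.4, 159.9]), np.float32(90.060646)))
```

View pics/end.png

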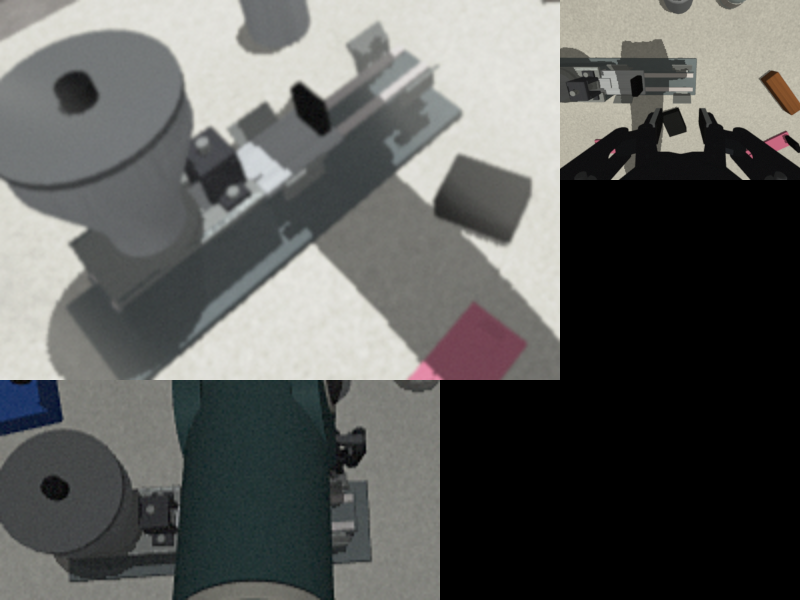

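The final view shows the tab at side-crop (310,108), before the roofed mouth and clear of the fingers, with the plate in under the index block. As last checks I compare the index stem's height with the start picture and confirm the bystanders haven't moved.

Run:
```python
from m import *
im,d,c=snap('side'); P1=cloud(c,d); a=dict(np.load('side0.npz')); P0=cloud(a,a['d'])
for n,P in(('start',P0),('now',P1)):
    G=np.stack([(P[...,:2]-o)@gx,(P[...,:2]-o)@g,P[...,2]],-1);x,y,z=G[...,0],G[...,1],G[...,2]
    m=(abs(x)<.03)&(y>.0)&(y<.06)&(z>.1); s=np.sort(z[m]); print(n,m.sum(),'block top',s[-40:].mean().round(4),[int(((z[m]>b)&(z[m]<=b+.004)).sum()) for b in np.arange(.136,.17,.004)])
    for k,(X,Y,r,lo) in dict(jar=(.785,-.125,.05,.075),can=(.77,.005,.055,.09),pad=(.43,.01,.06,.024)).items():
        q=P[(np.hypot(P[...,0]-X,P[...,1]-Y)<r)&(P[...,2]>lo)]; print(' ',k,np.mean(q,0).round(4))
print(manip.observe()['force'])
```

```text
start 1494 block top 0.272 [35, 140, 214, 9, 29, 3, 0, 0, 0]
  jar [ 0.7885 -0.1219  0.0846]
  can [0.7734 0.0106 0.099 ]
  pad [0.427  0.0136 0.0304]
now 1488 block top 0.272 [35, 139, 214, 11, 24, 7, 0, 0, 0]
  jar [ 0.7819 -0.1325  0.0847]
  can [0.7739 0.0105 0.0992]
  pad [0.4404 0.0139 0.2192]
[ 0.17096213  0.68631737 -0.91087557]
```

The stem stands as at the start, so the roller is down. The jar and pad readings look spoiled by the arm in the line of sight, so I move clear and recheck them.

{"api": "apply_moves", "payload": {
  "series": [
    {"delta_pos":[0,0,0.05],"turn":0},
    {"delta_pos":[0,0,0.05],"turn":0},
    {"delta_pos":[0,0,0.05],"turn":0},
    {"delta_pos":[0,0,0.05],"turn":0},
    {"delta_pos":[0,0,0.05],"turn":0},
    {"delta_pos":[0,0,0.05],"turn":0},
    {"delta_pos":[0,0,0.02],"turn":0},
    {"delta_pos":[0,0,0],"turn":0}
  ]
}}

```text
time: 25.65
tcp_pos: [0.6014, -0.3205, 0.2727]
tcp_rot: [[-0.035, 0.998, 0.054], [-0.001, 0.054, -0.999], [-0.999, -0.035, -0.001]]
force: [0.7, 0.3, -0.5]
grip_width: 0.0425
```

Run:
```python
from m import *
meas(('top','side'),(-.17,-.03))
for n in('top','side'):
    im,d,c=snap(n); P1=cloud(c,d); a=dict(np.load(f'{n}0.npz')); P0=cloud(a,a['d'])
    for k,(X,Y,r,lo,hi) in dict(jar=(.785,-.125,.05,.075,.095),can=(.77,.005,.055,.09,.11),pad=(.43,.01,.06,.024,.04)).items():
        print(n,k,*[(int(m.sum()),np.mean(P[m],0).round(4).tolist()) for P in(P0,P1) for m in[(np.hypot(P[...,0]-X,P[...,1]-Y)<r)&(P[...,2]>lo)&(P[...,2]<hi)]])
```

```text
25.65 [ 0.6014 -0.3205  0.2727] [ 0.7  0.3 -0.5] 0.0425
top tab 111 (array([-0.0006, -0.0769,  0.1221]), (array([ 0.00048466, -0.07611247]), array([14.7, 40. ]), np.float32(178.53117))) plate 502 (array([-0.0015, -0.0397,  0.0782]), (array([ 0.00102649, -0.08502586]), array([ 61.9, 149.9]), np.float32(91.0303)))
side tab 147 (array([-0.0063, -0.0709,  0.1226]), (array([-0.00238461, -0.07262805]), array([11.5, 36. ]), np.float32(0.21700083))) plate 971 (array([-0.0012, -0.0406,  0.0786]), (array([ 0.00089891, -0.08932714]), array([ 67.4, 159.4]), np.float32(89.23236)))
top jar (402, [0.7919, -0.1254, 0.085]) (404, [0.7918, -0.1253, 0.0849])
top can (546, [0.7773, 0.0062, 0.0995]) (557, [0.7768, 0.0065, 0.0995])
top pad (723, [0.4294, 0.0104, 0.0303]) (723, [0.4293, 0.0106, 0.0303])
side jar (359, [0.7885, -0.1219, 0.0846]) (366, [0.7881, -0.1218, 0.0844])
side can (600, [0.7734, 0.0106, 0.099]) (593, [0.7738, 0.0106, 0.0991])
side pad (1180, [0.427, 0.0136, 0.0304]) (1177, [0.427, 0.0135, 0.0304])
```

The bystanders haven't moved, and the plate rests with its origin at gate y of about +14 mm. Handing in.

```bash
python3 -c "
from station import manip
print(manip.job_done())"
```

```text
the job is handed in; nothing more can be done
None
```

I refitted the plate and handed the job in at about 26 s of the 59 s allowed. `job_done` reports no verdict, so the result rests on my own checks.

**What I did:** I gripped the bare plate across its middle and laid it flat in the open track, with its origin at gate y of about -0.105 m. I let go there, took it again by the tab, and slid it past the first click at about -0.03 m. I released it at the second stop, where the force dropped and the step fell short, 45 mm after the first stop.

**Last checks:**
- **Position:** the top and wrist views put the tab at gate y of about -0.076 m, so the plate origin is at about +14 mm. It is flat, with its upper face at about 78 mm, within about 1 mm of the track's middle and parallel to the gate.
- **Bystanders:** the jar, can and rubber block are all within 1 mm of where they started.

**What disagreed or stayed open:**
- **Side view:** it put the tab about 3 mm further in than the other two views, still inside the limits.
- **Stray readings:** one earlier jar and rubber-block reading was off because the arm was in the line of sight; it came right once the arm moved clear.
- **Force readings:** they carried an offset of about 3 N along the slide, so I felt for the stops by changes in force and step length.
- **Second click:** I inferred it from the force, the 45 mm spacing and the index stem standing as at the start. I could not see the roller itself, and I did not check that the stem moves with it.

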